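Draw the guard bolt of a bench engraver against its spring catch

TASK

Unbolt the clear guard of the bench engraver so that it can be opened: press the orange spring catch fully down with one fingertip and, keeping it down, push the bolt by its black knob with the other fingertip all the way back, away from the guard. Then let the catch spring up again so that it holds the bolt back, and move clear. Leave everything else on the engraver and the bench where it is.

Things in the scene. Friction and masses are not known exactly. Their poses are not given: they have to be found in the camera images.
- engraver: bench engraver, fixed box 360 (x) by 460 mm (y), flat top (deck) 150 mm high. Origin under its centre, z up, front -x. Clear guard on the +y side, white deck on the -y side, joint at y = -50 mm. The bolt lies along y at x = -70 mm, drawn towards -y. From the guard towards -y: keeper and guide (up to 22 mm above the deck, to y = -70 mm), knob, catch. Low controls on the rear deck (x over 100 mm).
- knob_top (a point): top centre of the bolt's black upright knob: round post 14 mm across, its top 50 mm and foot 17 mm above the deck, on a flat steel bar (18 mm wide, top 17 mm above the deck) that runs both ways under guide and catch. Axes as engraver. Home it lies at x = -70, y = -102 mm of the engraver; drawn, 22 mm further to -y.
- catch_top (a point): centre of the top of the catch's flat orange thumb plate, 30 (x) by 54 mm (y), 28 mm above the deck when up, 22 mm when down. Axes as engraver, at its x = -70, y = -161 mm. Moves only up and down; may be pressed anywhere along its length, and a fingertip may slide along it. Its near edge is 25 mm from the side of the home knob, 3 mm from the drawn one.
- bolt (a joint): how far the bolt is drawn, in m: 0 home in the keeper, 0.022 fully back at its stop. About 2 N of friction. Stopped within 2 mm of home unless the catch is down; stays where it is left.
- catch (a joint): how far the catch is pressed, in m: 0 up, 0.006 down on its stop. The spring starts at 3.5 N, 5.6 N when down. Pressed 3 mm or more it frees the bolt. Released, it springs up only with the bolt home or drawn 19 mm or more; between, its tooth rides under the bar, about 2.5 mm down.
- collet_nut: brass collet nut, round, 28 mm across and 24 mm high, standing on the engraver's deck; origin under its centre
- brush: small wooden-handled brush, 140 mm long, 20 mm thick, lying on the deck's front strip (the strip nearest the engraver's front); origin under its middle, x along the brush
- thread_spool: white spool with black thread, 36 mm across and 30 mm high, standing on the deck behind the catch (towards +x); origin under its centre
- wire_spool: pale spool with copper wire, 68 mm across and 65 mm high, standing on the bench; origin under its centre
- tape_roll: beige roll of tape, 104 mm across and 24 mm high, lying flat on the bench; origin under its centre
- drill_case: upright drill-bit case, black foot and clear top, 42 x 70 mm and 110 mm high, on the bench; origin under its centre
- pliers: pliers with blue and yellow handles, about 150 mm long and 16 mm thick, lying on the bench; origin under the pivot
- clock_works: round brass clock movement on a dark dial, 104 mm across and 51 mm high, on the bench; origin under its centre

How it is judged:
By the outcome, as a careful person would: the job done as asked, in the order asked, and still so for the second after the job is handed in, with the robot touching nothing.
It also fails if it takes over 34 s, if anything falls off the work surface, if the arm or the gripper's body presses on something with over 40 N, if the wrist force passes 120 N, or if a joint passes its speed limit or range.

ROBOT

A 6-joint arm with a two-finger parallel gripper is mounted at the origin on the work surface. World frame = base frame: x ahead of the robot, y to its left, z up, the work surface at z = 0. Lengths are in m, angles in degrees, forces in N, time in s.
With the tool pointing down it reaches from about 0.3 to 0.75 m from the base axis. Payload 8.5 kg.
Tool frame: the origin (TCP) lies between the finger pads; the fingertips stand 17 mm ahead of it and the grasp point (between the pads) lies 2 mm behind it; z points along the fingers, y is the direction in which the jaws open and shut (so a half turn about z gives the same grasp; the last joint's range is limited). The gripper opens to 85 mm and grips with 20 to 120 N. Pads are 22 mm wide; open, the fingers measure 114 mm over their backs; the gripper's body (76 mm by 85 mm) begins 54 mm behind the grasp point. The pads swing forward as they close: fully open they stand 13 mm farther back than shut.
Start: joints at [59.456, 21.807, 74.336, -0, 83.858, -12.336], TCP at [0.172, 0.522, 0.248] pointing down, gripper open.
Joint ranges: [-178.18, 178.18], [-50.72, 133.34], [12.68, 142.11], [-81.47, 261.47], [9.98, 163.14], [-165.26, 165.26]. Speed limits (degrees/s): [136.94, 136.94, 180, 180, 180, 180].

INTERFACE

Orientations are given as a 3x3 rotation matrix whose columns are the frame's x, y, z axes.
In Python, from rig import readout, eyes, env gives the robot as it stands.
- The arm moves only by the tool arm_command, never from a script. Its argument "rows" is text: rows parted by semicolons, each of 7 numbers parted by spaces: the closure, from 0 (fully open) to 1 (shut), then the shift along the tool's x, y, z in mm, then the turn, a rotation vector about the tool's x, y, z in degrees. In form: grip dx dy dz rx ry rz; .... A call has 1 to 5 rows; each row shifts and turns the commanded pose from where the row before left it, along the tool's axes as they then stand; what a row does not reach is not made up. A row lasts 1/12 s, in which the tool goes at most 41.7 mm and 7.16 degrees, less where a joint would pass 70% of its speed; a pose out of reach is approached as far as the arm can. A call with a gripper value outside its range is refused whole. The fingers move at their own pace and stop on an object; "squeeze" is the grip in N (left out, the last holds). Time passes only in rows, so rows that do not move let the fingers close. It gives the time, the measured TCP pose, the force and the opening at its end, in the units of the state.
- readout.observe(): the state, without advancing time (a new reading comes with each control period).
- eyes.get_image(name): name is "side" or "top" or "wrist"; returns the picture (384x512x3 uint8, red, green, blue); there is no depth.
- eyes.camera_model(name): a dict with "mtx" (3x3 intrinsics, pixels), "k1" (the pictures are not rectified: a ray, as slopes to the right and down, at radius r is drawn at 1 + k1 r^2 times it, then the intrinsics apply), "view" (4x4, takes a point from world to camera coordinates). Camera axes: x right, y up, looking along -z (the intrinsics and any distortion apply to the point x, -y, -z); pixel columns grow to the right and rows downward; lengths in m; the calibration is good to about 2 mm. A picture is of the moment at which its call begins: read the wrist's pose just before it. camera_model takes no time and is no camera call; for the wrist camera it gives the pose at the moment of the call.
- env.close_job(): hands the job in, once; it reports no verdict.
The state is a dict: "time_s": time; "q": joint angles; "qvel": joint speeds; "joint_efforts": joint torques, N m; "position": TCP position; "tool_rot": TCP orientation; "ft_force": force on the tool from outside, world axes, zero at the start; "wrist_torque": the same for the moment, N m; "grip_width": finger opening in m.
Only numpy, scipy, OpenCV 4.12 (cv2) and the standard library are available. Lean on these libraries where they do the work, as an engineer would, in place of code of your own. Each camera call takes 0.05 s, during which the arm holds its last target. There are 200 camera calls.

## Working session

There is one attempt and no reset: what is moved stays moved. The work goes in short steps, Python scripts to look and compute and a tool call to move; the robot and the scene stay as the last step left them, time stands still between calls to the robot, and variables do not carry over. Pictures are saved under pics/ and viewed, about 8 in all and at most 12, crops included, and the job is handed in when it is done.

Besides the shell and the picture viewer there is one more tool, called after "Emit:" by a JSON object that holds its "fn" and its "kwargs". arm_command: Moves the arm, as the interface text tells. Its arguments: {"type":"object","properties":{"rows":{"type":"string"},"squeeze":{"type":"number"}},"required":["rows"]}

```bash
mkdir -p pics; ls
python3 - <<'E'
from rig import readout, eyes
import cv2, numpy as np
s=readout.observe(); print({k:np.round(v,3).tolist() for k,v in s.items()})
for n in("top","side"):
    cv2.imwrite(f"pics/{n}0.png",eyes.get_image(n)[:,:,::-1])
    m=eyes.camera_model(n); print(n,np.round(m["view"],3).tolist(),np.round(m["mtx"],1).tolist(),m["k1"])
a=cv2.imread("pics/top0.png");b=cv2.imread("pics/side0.png")
E
```

```text
pics
{'time_s': 0.0, 'q': [59.456, 21.842, 74.385, 0.0, 83.859, -12.336], 'qvel': [0.065, -0.006, -0.023, -0.04, -0.069, -0.028], 'joint_efforts': [0.002, -44.846, -23.129, -0.0, 0.005, 0.0], 'position': [0.172, 0.522, 0.248], 'tool_rot': [[-0.95, 0.312, -0.001], [0.312, 0.95, -0.001], [0.0, -0.001, -1.0]], 'ft_force': [0.451, 0.97, -0.466], 'wrist_torque': [-0.018, -0.016, -0.048], 'grip_width': 0.086}
top [[0.026, -0.999, 0.019, -0.009], [0.99, 0.028, 0.14, -0.566], [-0.141, 0.015, 0.99, -1.357], [0.0, 0.0, 0.0, 1.0]] [[351.9, 0.0, 258.5], [0.0, 351.9, 191.2], [0.0, 0.0, 1.0]] 0.03585778864722068
side [[0.795, -0.606, 0.022, -0.416], [0.376, 0.521, 0.766, -0.34], [-0.476, -0.601, 0.642, -1.191], [0.0, 0.0, 0.0, 1.0]] [[398.9, 0.0, 259.1], [0.0, 398.9, 191.5], [0.0, 0.0, 1.0]] -0.13028106982341955
```

View pics/top0.png

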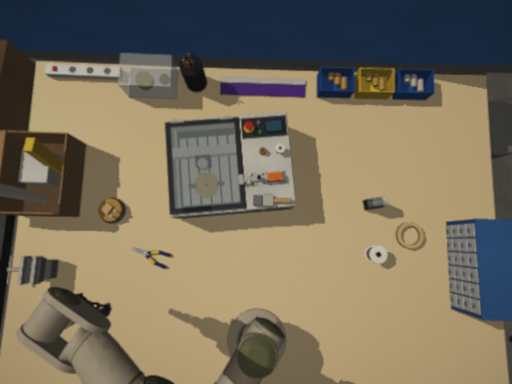

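View pics/side0.png

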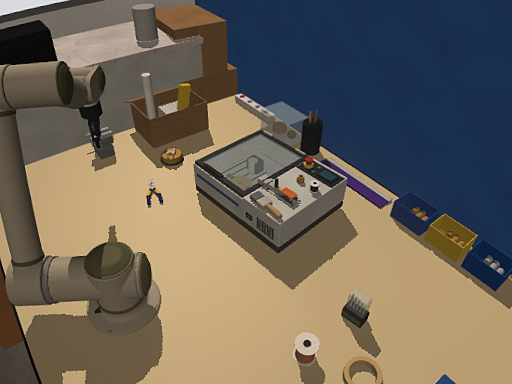

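The top view shows the engraver at px (165–295, 112–217). The orange catch is near (275,177), the knob near (258,176) and the brush near (272,200). I'll take an enlarged crop of both views.

```bash
cat > h.py <<'E'
import numpy as np, cv2
from rig import readout, eyes
def proj(n,P,m=None):
    m=m or eyes.camera_model(n); P=np.atleast_2d(P); V=np.array(m["view"])
    c=P@V[:3,:3].T+V[:3,3]; s=np.c_[c[:,0],-c[:,1]]/(-c[:,2:3])
    s=s*(1+m["k1"]*(s**2).sum(1,keepdims=True)); K=np.array(m["mtx"])
    return s@K[:2,:2].T+K[:2,2]
def ray(n,uv,z,m=None):
    "pixel -> world point at height z"
    m=m or eyes.camera_model(n); K=np.array(m["mtx"]); V=np.array(m["view"])
    d=(np.asarray(uv,float)-K[:2,2])/[K[0,0],K[1,1]]; s=d.copy()
    for _ in range(20): s=d/(1+m["k1"]*(s@s))
    R=V[:3,:3]; o=-R.T@V[:3,3]; r=R.T@np.array([s[0],-s[1],-1])
    return o+r*(z-o[2])/r[2]
E
python3 - <<'E'
from h import *
a=cv2.imread("pics/top0.png")[108:220,230:302];b=cv2.imread("pics/side0.png")[145:245,245:355]
a=cv2.resize(a,None,fx=5,fy=5,interpolation=cv2.INTER_CUBIC);b=cv2.resize(b,None,fx=4,fy=4,interpolation=cv2.INTER_CUBIC)
o=np.zeros((560,800,3),np.uint8);o[:560,:360]=a;o[:400,360:800]=b
cv2.imwrite("pics/crop0.png",o)
E
```

```text
(no output)
```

View pics/crop0.png

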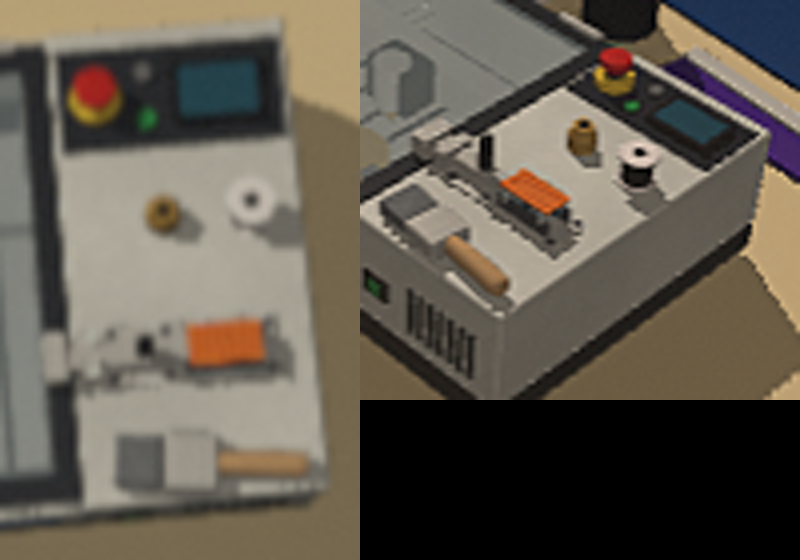

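The crop puts the orange plate centre at top px (275.4,176.4) and the knob at (259.4,177). The deck's -y edge runs from (286.6,112) to (295,206). The brush, nut and thread spool are all well away from the fingers.

```bash
cat > m1.py <<'E'
from h import *
a=cv2.imread("pics/top0.png"); b=cv2.imread("pics/side0.png")
def orange(i):
    h=cv2.cvtColor(i,cv2.COLOR_BGR2HSV); m=cv2.inRange(h,(3,190,130),(15,255,255))
    n,l,s,c=cv2.connectedComponentsWithStats(m); k=np.argsort(-s[1:,4])[:3]+1
    return [(s[j].tolist(),c[j].round(1).tolist()) for j in k]
print(orange(a),orange(b))
print("catch top",ray("top",(275.4,176.4),.178),"knob",ray("top",(259.4,177),.2))
p,q=ray("top",(286.6,112),.15),ray("top",(295,206),.15); print("edge",p,q,np.degrees(np.arctan2(*(p-q)[[1,0]])))
from scipy.optimize import least_squares
for j in orange(b)[:1]: print("catch side", ray("side",j[1],.178))
E
python3 m1.py
```

```text
[([268, 173, 14, 8, 86], [275.0, 176.3]), ([245, 125, 4, 5, 8], [246.1, 127.4]), ([252, 125, 1, 2, 2], [252.0, 125.5])] [([281, 188, 16, 10, 84], [288.3, 192.5]), ([310, 116, 1, 4, 4], [310.0, 117.5]), ([316, 112, 1, 2, 2], [316.0, 112.5])]
catch top [ 0.6017749  -0.05107721  0.178     ] knob [0.59387725 0.00675    0.2       ]
edge [ 0.85475957 -0.09028425  0.15      ] [ 0.49973458 -0.12619851  0.15      ] 5.776379105963202
catch side [ 0.60247533 -0.05057017  0.178     ]
```

Emit:
{"fn": "arm_command", "kwargs": {"rows": "0.41 0 0 -15 0 0 -6; 0.41 0 0 -15 0 0 -6; 0.41 0 0 -15 0 0 -6; 0.41 0 0 -5 0 0 -6; 0.41 0 0 0 0 0 0"}}

```text
time_s: 0.52
position: [0.172, 0.5227, 0.2994]
tool_rot: [[-0.995, -0.105, 0.001], [-0.105, 0.995, 0.002], [-0.001, 0.002, -1.0]]
ft_force: [0.1, -0.8, 0.3]
grip_width: 0.0506
```

Emit:
{"fn": "arm_command", "kwargs": {"rows": "0.41 -20 -30 0 0 0 0; 0.41 -22 -33 0 0 0 0; 0.41 -22 -33 0 0 0 0; 0.41 -22 -33 0 0 0 0; 0.41 -22 -33 0 0 0 0"}}

```text
time_s: 0.93
position: [0.2961, 0.3705, 0.2975]
tool_rot: [[-0.995, -0.098, -0.001], [-0.098, 0.995, -0.001], [0.001, -0.001, -1.0]]
ft_force: [1.0, 1.4, -1.0]
grip_width: 0.0505
```

Emit:
{"fn": "arm_command", "kwargs": {"rows": "0.41 -22 -33 0 0 0 0; 0.41 -22 -33 0 0 0 0; 0.41 -22 -33 0 0 0 0; 0.41 -22 -33 0 0 0 0; 0.41 -22 -33 0 0 0 0"}}

```text
time_s: 1.35
position: [0.4223, 0.2173, 0.2976]
tool_rot: [[-0.995, -0.097, -0.001], [-0.097, 0.995, -0.0], [0.001, -0.0, -1.0]]
ft_force: [0.9, 0.6, -0.2]
grip_width: 0.0505
```

Emit:
{"fn": "arm_command", "kwargs": {"rows": "0.41 -22 -33 0 0 0 0; 0.41 -22 -33 0 0 0 0; 0.41 -22 -33 0 0 0 0; 0.41 -22 -33 0 0 0 0; 0.41 0 0 0 0 0 0"}}

```text
time_s: 1.77
position: [0.5258, 0.0917, 0.2964]
tool_rot: [[-0.996, -0.092, -0.002], [-0.092, 0.996, -0.001], [0.002, -0.001, -1.0]]
ft_force: [-0.4, 0.7, 0.2]
grip_width: 0.0504
```

Emit:
{"fn": "arm_command", "kwargs": {"rows": "0.41 -20 -35 0 0 0 0; 0.41 -20 -35 0 0 0 0; 0.41 -21 -34 0 0 0 0; 0.41 0 0 0 0 0 0; 0.41 0 0 0 0 0 0"}}

```text
time_s: 2.18
position: [0.5942, -0.002, 0.2965]
tool_rot: [[-0.995, -0.096, -0.003], [-0.096, 0.995, 0.001], [0.003, 0.001, -1.0]]
ft_force: [-0.3, 0.2, -0.2]
grip_width: 0.0503
```

Run:
```python
from h import *
s=readout.observe(); print(s["position"],s["tool_rot"],s["ft_force"],s["time_s"])
m=eyes.camera_model("wrist"); np.save("wm.npy",m,allow_pickle=True)
i=eyes.get_image("wrist")[:,:,::-1].copy(); cv2.imwrite("pics/w1r.png",i)
c=np.array([.602,-.0507]);
cv2.imwrite("pics/w1.png",cv2.resize(i,(800,600),interpolation=cv2.INTER_CUBIC))
print(proj("wrist",[[.602,-.0507,.178],[.596,.008,.2]],m))
```

```text
[ 0.59420684 -0.00202493  0.29651705] [[-9.95411617e-01 -9.56451917e-02 -2.77659105e-03]
 [-9.56473806e-02  9.95415056e-01  6.66252041e-04]
 [ 2.70013674e-03  9.28768683e-04 -9.99995923e-01]] [-0.32146196  0.15142613 -0.23555114] 2.1833
[[198.71300388 194.93323853]
 [262.74269665 202.83123553]]
```

View pics/w1.png

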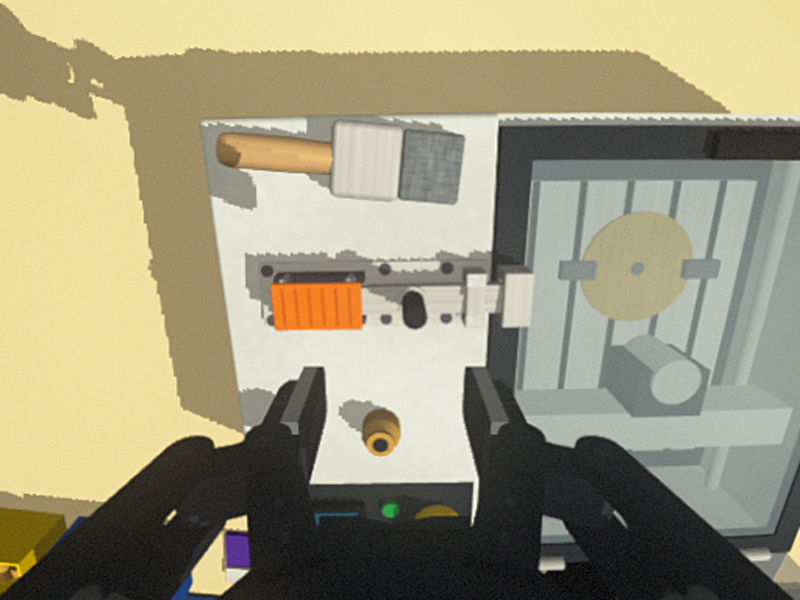

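The wrist view shows the plate centre at 800-px (317,306), with edges at (272,306) and (362,305). The knob top is about (415,319). The brush, nut and spool are clear of the area.

Run:
```python
from h import *
m=np.load("wm.npy",allow_pickle=True).item(); f=.64
for n,u,z in(("catch",(317,306),.178),("cL",(272,306),.178),("cR",(362,305),.178),("knob",(415,319),.2),("foot",(412,298),.167),("deckcorner",(203,122),.15),("deck2",(497,115),.15)):
    print(n,ray("wrist",np.array(u)*f,z,m).round(4))
```

```text
catch [ 0.6025 -0.0468  0.178 ]
cL [ 0.6051 -0.0737  0.178 ]
cR [ 0.5993 -0.02    0.178 ]
knob [0.597  0.0106 0.2   ]
foot [0.5956 0.0101 0.167 ]
deckcorner [ 0.5039 -0.1234  0.15  ]
deck2 [0.484  0.0489 0.15  ]
```

Emit:
{"fn": "arm_command", "kwargs": {"rows": "0.41 -4 -3 0 0 0 0; 0.41 0 0 30 0 0 0; 0.41 0 0 30 0 0 0; 0.41 0 0 15 0 0 0; 0.41 0 0 0 0 0 0"}}

```text
time_s: 2.65
position: [0.5964, -0.0019, 0.2201]
tool_rot: [[-0.995, -0.101, -0.006], [-0.101, 0.995, 0.001], [0.006, 0.002, -1.0]]
ft_force: [-0.6, -0.2, -0.1]
grip_width: 0.0503
```

Run:
```python
from h import *
s=readout.observe(); print(s["position"],s["ft_force"],s["grip_width"])
m=eyes.camera_model("wrist"); np.save("wm.npy",m,allow_pickle=True)
i=eyes.get_image("wrist")[:,:,::-1].copy()
cv2.imwrite("pics/w2.png",cv2.resize(i,(800,600),interpolation=cv2.INTER_CUBIC))
```

```text
[ 0.59644854 -0.00188473  0.2200935 ] [-0.61915231 -0.22351838 -0.07827317] 0.05033992594256561
```

View pics/w2.png

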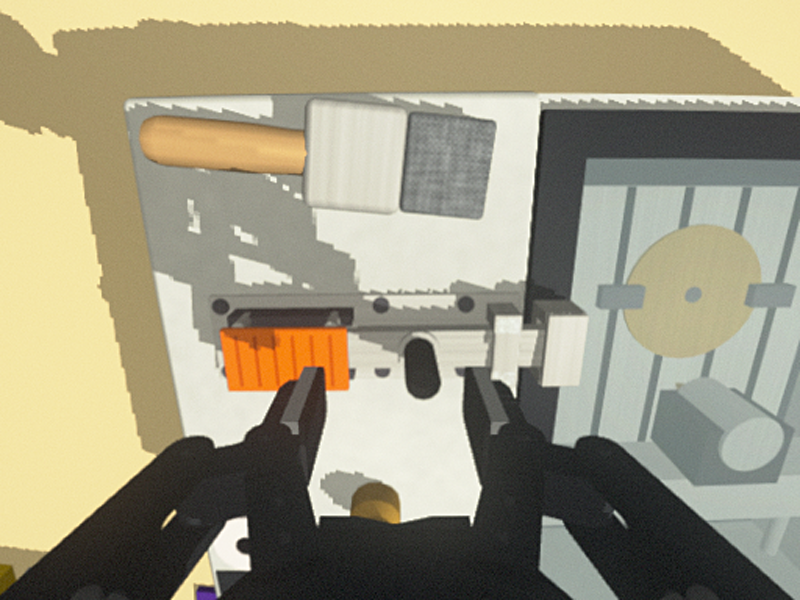

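The wrist view shows the knob top at (423,380), between the pads (inner faces at 323 and 465). The plate edge is at px 348, so the left finger overlaps the plate by about 5 mm. I'll shift 3 mm towards -y and descend.

Emit:
{"fn": "arm_command", "kwargs": {"rows": "0.41 -2 -3 0 0 0 0; 0.41 0 0 10 0 0 0; 0.41 0 0 10 0 0 0; 0.41 0 0 0 0 0 0; 0.41 0 0 0 0 0 0"}}

```text
time_s: 3.12
position: [0.6001, -0.006, 0.2028]
tool_rot: [[-0.995, -0.101, -0.001], [-0.101, 0.995, 0.0], [0.001, 0.0, -1.0]]
ft_force: [0.3, 0.8, 0.4]
grip_width: 0.0503
```

Emit:
{"fn": "arm_command", "kwargs": {"rows": "0.41 0 0 4 0 0 0; 0.41 0 0 0 0 0 0; 0.41 0 0 0 0 0 0"}}

```text
time_s: 3.37
position: [0.6004, -0.006, 0.1994]
tool_rot: [[-0.995, -0.101, 0.0], [-0.101, 0.995, -0.0], [-0.0, -0.0, -1.0]]
ft_force: [-0.4, 0.1, -0.4]
grip_width: 0.0501
```

Emit:
{"fn": "arm_command", "kwargs": {"rows": "0.41 2 0 3 0 0 0; 0.41 0 0 0 0 0 0; 0.41 0 0 0 0 0 0"}}

```text
time_s: 3.62
position: [0.5982, -0.0062, 0.1963]
tool_rot: [[-0.995, -0.101, -0.0], [-0.101, 0.995, 0.0], [0.0, 0.0, -1.0]]
ft_force: [-1.2, -0.1, 1.1]
grip_width: 0.0504
```

Emit:
{"fn": "arm_command", "kwargs": {"rows": "0.41 0 0 2 0 0 0; 0.41 0 0 0 0 0 0; 0.41 0 0 0 0 0 0"}}

```text
time_s: 3.87
position: [0.5984, -0.0062, 0.1942]
tool_rot: [[-0.995, -0.101, -0.0], [-0.101, 0.995, 0.0], [0.0, 0.0, -1.0]]
ft_force: [-0.2, 0.0, 0.2]
grip_width: 0.0506
```

Emit:
{"fn": "arm_command", "kwargs": {"rows": "0.41 0 0 2 0 0 0; 0.41 0 0 0 0 0 0; 0.41 0 0 0 0 0 0"}}

```text
time_s: 4.12
position: [0.5984, -0.0062, 0.1922]
tool_rot: [[-0.995, -0.101, -0.0], [-0.101, 0.995, 0.0], [0.0, 0.0, -1.0]]
ft_force: [0.4, 0.5, -0.0]
grip_width: 0.0504
```

Emit:
{"fn": "arm_command", "kwargs": {"rows": "0.41 0 0 2 0 0 0; 0.41 0 0 0 0 0 0; 0.41 0 0 0 0 0 0"}}

```text
time_s: 4.37
position: [0.5985, -0.0062, 0.1906]
tool_rot: [[-0.995, -0.101, 0.001], [-0.101, 0.995, -0.0], [-0.001, -0.0, -1.0]]
ft_force: [-0.6, 0.3, 4.0]
grip_width: 0.0505
```

Emit:
{"fn": "arm_command", "kwargs": {"rows": "0.41 0 0 2 0 0 0; 0.41 0 0 0 0 0 0; 0.41 0 0 0 0 0 0"}}

```text
time_s: 4.62
position: [0.5985, -0.0062, 0.1885]
tool_rot: [[-0.995, -0.101, 0.0], [-0.101, 0.995, -0.0], [-0.0, -0.0, -1.0]]
ft_force: [-0.4, 0.0, 4.5]
grip_width: 0.0505
```

Emit:
{"fn": "arm_command", "kwargs": {"rows": "0.41 0 0 2 0 0 0; 0.41 0 0 0 0 0 0; 0.41 0 0 0 0 0 0"}}

```text
time_s: 4.87
position: [0.5985, -0.0062, 0.1864]
tool_rot: [[-0.995, -0.101, 0.0], [-0.101, 0.995, -0.0], [-0.0, -0.0, -1.0]]
ft_force: [-0.7, 0.5, 5.9]
grip_width: 0.0504
```

Emit:
{"fn": "arm_command", "kwargs": {"rows": "0.41 0 0 1.5 0 0 0; 0.41 0 0 0 0 0 0; 0.41 0 0 0 0 0 0"}}

```text
time_s: 5.12
position: [0.5985, -0.0062, 0.1858]
tool_rot: [[-0.995, -0.101, 0.001], [-0.101, 0.995, -0.0], [-0.001, -0.001, -1.0]]
ft_force: [-2.9, 1.9, 10.9]
grip_width: 0.0507
```

Emit:
{"fn": "arm_command", "kwargs": {"rows": "0.41 0 0 0.7 0 0 0; 0.41 0 0 0 0 0 0; 0.41 0 0 0 0 0 0"}}

```text
time_s: 5.37
position: [0.5986, -0.0062, 0.1857]
tool_rot: [[-0.995, -0.101, 0.002], [-0.101, 0.995, -0.001], [-0.002, -0.001, -1.0]]
ft_force: [-3.8, 1.6, 13.1]
grip_width: 0.0505
```

Down on its stop: 13 N and no further travel. Now I push towards -y.

Emit:
{"fn": "arm_command", "kwargs": {"rows": "0.41 0 -3 0 0 0 0; 0.41 0 -3 0 0 0 0; 0.41 0 -3 0 0 0 0; 0.41 0 -3 0 0 0 0; 0.41 0 0 0 0 0 0"}}

```text
time_s: 5.78
position: [0.5999, -0.0158, 0.1859]
tool_rot: [[-0.995, -0.102, 0.003], [-0.102, 0.995, 0.004], [-0.003, 0.004, -1.0]]
ft_force: [-4.0, 12.8, 14.4]
grip_width: 0.0504
```

Emit:
{"fn": "arm_command", "kwargs": {"rows": "0.41 0 -3 0 0 0 0; 0.41 0 -3 0 0 0 0; 0.41 0 -2 0 0 0 0; 0.41 0 0 0 0 0 0; 0.41 0 0 0 0 0 0"}}

```text
time_s: 6.2
position: [0.6009, -0.0242, 0.1858]
tool_rot: [[-0.995, -0.102, 0.003], [-0.102, 0.995, 0.003], [-0.003, 0.003, -1.0]]
ft_force: [-2.0, 11.1, 14.1]
grip_width: 0.0503
```

Emit:
{"fn": "arm_command", "kwargs": {"rows": "0.41 0 -2 0 0 0 0; 0.41 0 -2 0 0 0 0; 0.41 0 0 0 0 0 0; 0.41 0 0 0 0 0 0"}}

```text
time_s: 6.53
position: [0.6013, -0.028, 0.1858]
tool_rot: [[-0.995, -0.102, 0.003], [-0.102, 0.995, 0.003], [-0.003, 0.003, -1.0]]
ft_force: [-0.8, 10.7, 14.5]
grip_width: 0.0507
```

Emit:
{"fn": "arm_command", "kwargs": {"rows": "0.41 0 -2 0 0 0 0; 0.41 0 0 0 0 0 0; 0.41 0 0 0 0 0 0"}}

```text
time_s: 6.78
position: [0.6015, -0.0299, 0.1858]
tool_rot: [[-0.995, -0.102, 0.003], [-0.102, 0.995, 0.003], [-0.003, 0.003, -1.0]]
ft_force: [-1.7, 11.3, 14.4]
grip_width: 0.0504
```

Emit:
{"fn": "arm_command", "kwargs": {"rows": "0.41 0 -1.5 0 0 0 0; 0.41 0 0 0 0 0 0; 0.41 0 0 0 0 0 0"}}

```text
time_s: 7.03
position: [0.6015, -0.0301, 0.1858]
tool_rot: [[-0.995, -0.103, 0.003], [-0.103, 0.995, 0.006], [-0.003, 0.005, -1.0]]
ft_force: [-2.1, 18.5, 15.5]
grip_width: 0.0503
```

The force jumped and travel stopped at y=-0.0301, which should be the stop. I'll verify with a picture while holding.

Emit:
{"fn": "arm_command", "kwargs": {"rows": "0.41 0 -1 0 0 0 0; 0.41 0 0 0 0 0 0; 0.41 0 0 0 0 0 0"}}

```text
time_s: 7.28
position: [0.6015, -0.0302, 0.1858]
tool_rot: [[-0.995, -0.104, 0.003], [-0.103, 0.995, 0.007], [-0.003, 0.007, -1.0]]
ft_force: [-1.4, 22.7, 15.8]
grip_width: 0.0504
```

Run:
```python
from h import *
i=eyes.get_image("wrist")[:,:,::-1].copy()
cv2.imwrite("pics/w3.png",cv2.resize(i,(800,600),interpolation=cv2.INTER_CUBIC))
```

```text
(no output)
```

View pics/w3.png

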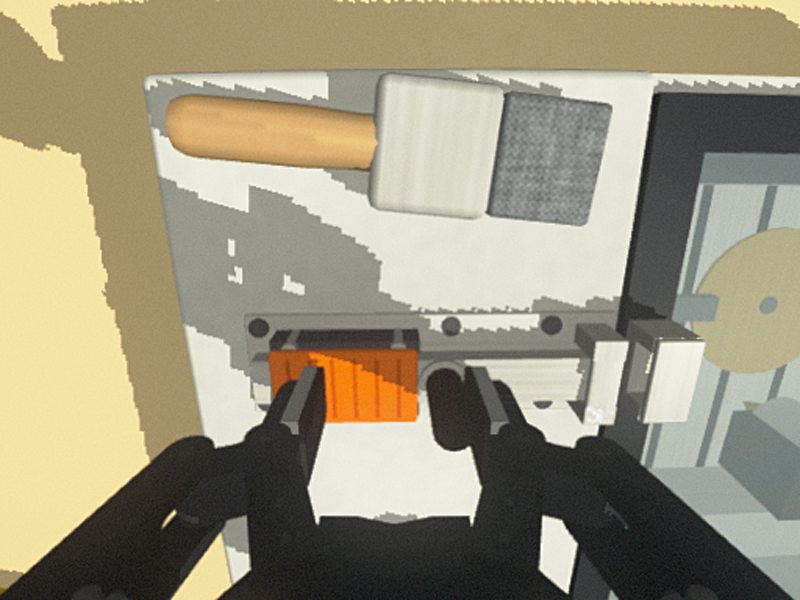

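The knob foot (445,380) now sits right by the plate edge (420), with the right pad against it, so the bolt is drawn. I'll ease the push, then lift straight up.

Emit:
{"fn": "arm_command", "kwargs": {"rows": "0.41 0 2.5 0 0 0 0; 0.41 0 2.5 0 0 0 0; 0.41 0 0 0 0 0 0; 0.41 0 0 -3 0 0 0; 0.41 0 0 -5 0 0 0"}}

```text
time_s: 7.75
position: [0.6013, -0.0295, 0.1923]
tool_rot: [[-0.995, -0.101, 0.001], [-0.101, 0.995, -0.0], [-0.001, -0.0, -1.0]]
ft_force: [-0.1, -0.0, 1.3]
grip_width: 0.0505
```

Emit:
{"fn": "arm_command", "kwargs": {"rows": "0.41 0 0 -10 0 0 0; 0.41 0 0 -15 0 0 0; 0.41 0 0 -20 0 0 0; 0.41 0 0 -30 0 0 0; 0.41 0 0 0 0 0 0"}}

```text
time_s: 8.17
position: [0.6018, -0.0299, 0.2726]
tool_rot: [[-0.995, -0.101, 0.008], [-0.101, 0.995, -0.002], [-0.007, -0.003, -1.0]]
ft_force: [0.4, 0.2, 0.7]
grip_width: 0.0502
```

Emit:
{"fn": "arm_command", "kwargs": {"rows": "0.41 0 0 -20 0 0 0; 0.41 0 0 0 0 0 0; 0.41 0 0 0 0 0 0"}}

```text
time_s: 8.42
position: [0.6007, -0.0297, 0.2872]
tool_rot: [[-0.995, -0.101, 0.001], [-0.101, 0.995, -0.0], [-0.001, -0.0, -1.0]]
ft_force: [-0.1, 0.3, -1.0]
grip_width: 0.0503
```

Run:
```python
from h import *
s=readout.observe(); print(s["position"],s["ft_force"],s["time_s"])
m=eyes.camera_model("wrist"); np.save("wm.npy",m,allow_pickle=True)
i=eyes.get_image("wrist")[:,:,::-1].copy()
cv2.imwrite("pics/w4.png",cv2.resize(i,(800,600),interpolation=cv2.INTER_CUBIC))
```

```text
[ 0.60072574 -0.02965062  0.28723273] [-0.13965842  0.32480444 -1.04308798] 8.4167
```

View pics/w4.png

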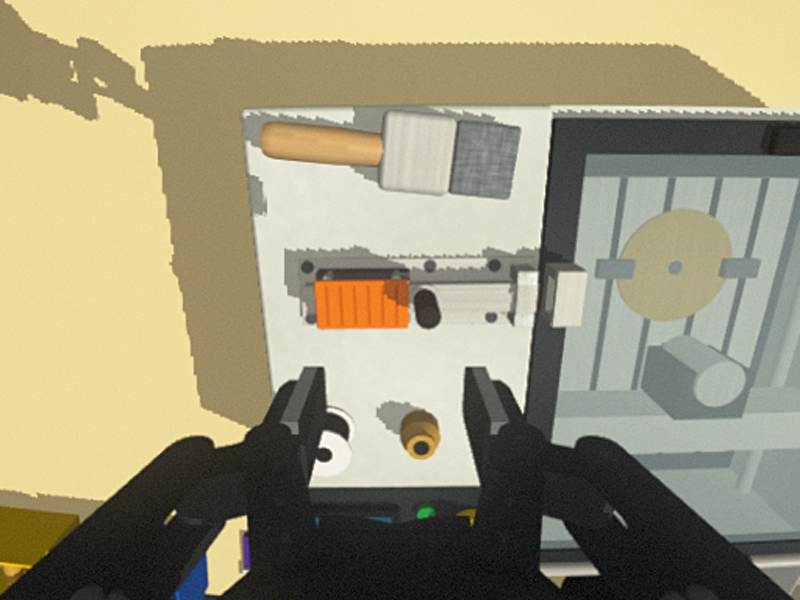

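The bolt is drawn: the knob foot (425,297) is beside the plate edge (409), and the bolt tip is out of the keeper. A quick numeric check of the bolt travel and of whether the catch is up.

Run:
```python
from h import *
m=np.load("wm.npy",allow_pickle=True).item(); f=.64
r=lambda u,z: ray("wrist",np.array(u)*f,z,m)
c=r((362,304),.178)
print("knob-catch mm",1e3*np.linalg.norm((r((430,318),.2)-c)[:2]),1e3*np.linalg.norm((r((425,296),.167)-c)[:2]))
for z in(.172,.178): print(z,c if z==.178 else r((362,304),z), 1e3*np.linalg.norm(r((315.5,304),z)-r((409,303),z)))
```

```text
knob-catch mm 37.33673962026509 36.96167205613217
0.172 [ 0.6045874  -0.04758803  0.172     ] 55.159336531502994
0.178 [ 0.60248006 -0.04733115  0.178     ] 53.78077775535795
```

```bash
python3 -c "
from rig import env
print(env.close_job())"
```

```text
the job is handed in; nothing more can be done
None
```

The guard is unbolted and the job is handed in, at about 8.5 s of the 34 s allowed.

- **Press:** One fingertip pressed the catch down until it stopped moving. The force was about 13 N and the travel about 5–6 mm, which matches its stop.
- **Push:** Holding the catch down, the other fingertip pushed the knob back until it stopped dead. The sideways force rose from 11 to 23 N with no more movement.
- **Release:** I eased off the push, lifted straight up and stopped about 100 mm above with no contact force.

The last picture puts the knob 37 mm from the catch centre. That is the 59 mm home distance less 22 mm, so the bolt is fully drawn. The plate's apparent length (53.8 mm if up, 55.2 mm if down, against a true 54 mm) fits a catch that has sprung up. That reading rests on about 1 mm of image measurement.

The brush, nut and thread spool appear where they were. I checked these by eye only, and I did not take another overview picture of the bench. The top and wrist cameras disagreed by about 3–4 mm on the catch position; I used the value between them, and no check failed.

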